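# Lay the fresh plaster cast in its tray

## Robot

A 6-joint arm with a two-finger parallel gripper is mounted at the origin on a cart in front of the work surface, level with it; the furniture and walls round the work are solid. World frame = base frame: x ahead of the robot, y to its left, z up, the work surface at z = 0. Lengths are in m, angles in rad, forces in N, time in s.
With the tool pointing down it reaches from about 0.35 to 0.975 m from the base axis. Payload 4.9 kg.
Tool frame: the origin (TCP) lies midway between the tips of the shut fingers; the grasp point (between the pads) lies 19 mm behind it; z points along the fingers, y is the line along which they close (so a half turn about z gives the same grasp; the last joint's range is limited). The gripper opens to 85 mm and grips with 20 to 120 N. Pads are 22 mm wide; open, the fingers measure 114 mm over their backs; the gripper's body (76 mm by 85 mm) begins 54 mm behind the grasp point. The pads swing forward as they close: fully open they stand 13 mm farther back than shut.
Start: joints at [1.004, 0.053, 1.613, -0, 1.476, -0.119], TCP at [0.271, 0.563, 0.208] pointing down, gripper open.
Joint ranges: [-3.01, 3.01], [-1.01, 2.22], [0.06, 2.58], [-1.02, 4.17], [0.09, 2.62], [-3.14, 3.14]. Speed limits (rad/s): [2.57, 2.57, 3.14, 3.14, 3.14, 3.14].

## Interface

Orientations are given as a rotation vector (axis times angle).
In Python, from bench import env gives the robot as it stands.
- The arm moves only by the tool jog_arm, never from a script. Its argument "moves" is a list of rows, each an object with "translation": the shift along the world's x, y, z in m, a list of three; "rotation": the turn, a rotation vector about the world's x, y, z in rad, a list of three. In form: [{"translation": [x, y, z], "rotation": [wx, wy, wz]}, ...]. A call has exactly 10 rows; each row shifts and turns the commanded pose from where the row before left it; what a row does not reach is not made up. A row lasts 1/8 s, in which the tool goes at most 62.5 mm and 10.7 degrees, less where a joint would pass 70% of its speed; a pose out of reach is approached as far as the arm can. A call is refused whole if a number of a shift passes 0.0625 or a number of a turn 0.188, either way. A call with a gripper value outside its range is refused whole. "hand" is the closure in counts, from 0 (fully open) to 255 (shut), set as the call begins (left out, the last holds). The fingers move at their own pace and stop on an object; "force" is the grip in N (left out, the last holds). Time passes only in rows, so rows that do not move let the fingers close, or fill a call up. It gives the time, the measured TCP pose, the force, the opening and the grip force at its end, in the units of the state.
- env.read_state(): the state, without advancing time (a new reading comes with each control period).
- env.read_camera(name): name is "scene" or "top" or "wrist"; returns a dict with "color" (384x512x3 uint8, red, green, blue), "fx", "fy", "cx", "cy" (pixels), "extrinsics" (4x4, takes a point from world to camera coordinates). Camera axes: x right, y down, z forward; pixel columns grow to the right and rows downward; lengths in m; the calibration is good to about 2 mm. A picture is of the moment at which its call begins. There is no depth.
- env.close_job(): hands the job in; it is judged then, once.
The state is a dict: "time": time; "q": joint angles; "dq": joint speeds; "joint_torque": joint torques, N m; "tcp_pos": TCP position; "eef_rot": TCP orientation; "contact_force": force on the tool from outside, world axes, zero at the start; "wrist_torque": the same for the moment, N m; "finger_gap": finger opening in m; "grasp_force": force on a finger pad.
Only numpy, scipy, OpenCV 4.12 (cv2) and the standard library are available. Lean on these libraries where they do the work, as an engineer would, in place of code of your own. Each camera call takes 0.05 s, during which the arm holds its last target. There are 200 camera calls.

## Task

Lay the all-white plaster cast on the middle of the blue pad in the grey tray, beside the pink-gummed cast already in there, upright with its teeth up, and let go of it. The white plaster is fresh and brittle: hold it with a light grip of no more than about 35 N from each finger, and set it down softly, neither dropping it nor pressing it hard onto the pad. Do not disturb the other pink-gummed cast on the bench or the denture.

Things in the scene. Friction and masses are not known exactly. Their poses are not given: they have to be found in the camera images.
- white_cast: The fresh cast to move: all-white plaster jaw, 54 (x) x 65 (y) x 31 mm high. Grip its solid base: 16 mm high, upright sides, rounded in plan. Origin: centre of the underside, z up. 60 to 130 g. It cracks if the two fingers together bear on it with more than 80 N (both pads added), or if it is pressed onto the tray with more than 40 N.
- tray: Grey plastic tray, fixed, 154 (x) x 230 (y) mm, floor 4 mm thick, walls 14 mm high and 5 mm thick; a firm blue pad 110 (x) x 100 (y) mm lies in its +y half. Origin: underside, below the pad's centre, which is at z = +8 mm; the tray's middle is at y = -55 mm. A pink-gummed cast (30 mm high) is fixed in the other half, at y = -117 mm. A wall shelf hangs 0.2 m above the bench beyond x = 0.68 m.
- pink_cast: Bystander, loose: a cream plaster jaw with pink gums, 55 x 65 x 31 mm, on the bench. Origin: centre of the underside.
- denture: Bystander, loose: a pink denture without plaster base, 54 x 63 x 19 mm, on the bench. Origin: centre of the underside.
Things that resemble listed ones, but are neither listed nor needed, are in the scene too. What is shaped like the white_cast but purple is not meant.

How it is judged:
By the outcome, as a careful person would: the job done as asked, in the order asked, and still so for the second after the job is handed in, with the robot touching nothing.
It also fails if it takes over 38 s, if anything falls off the work surface, if the arm or the gripper's body presses on something with over 40 N, if the wrist force passes 120 N, or if a joint passes its speed limit or range.

## Working session

There is one attempt and no reset: what is moved stays moved. The work goes in short steps, Python scripts to look and compute and a tool call to move; the robot and the scene stay as the last step left them, time stands still between calls to the robot, and variables do not carry over. Pictures are saved under pics/ and viewed, at most 12 in all, crops included, and the job is handed in when it is done.

Besides the shell and the picture viewer there is one more tool, called after "Emit:" as a command line: name --argument value ..., lists and objects as JSON in quotes. jog_arm: Moves the arm, as the interface text tells. Its arguments: {"type":"object","properties":{"moves":{"type":"array"},"hand":{"type":"number"},"force":{"type":"number"}},"required":["moves"]}

```bash
mkdir -p pics; cat > h.py <<'E'
import numpy as np,cv2,pickle
from bench import env
def snap(n,f):
    d=env.read_camera(n); cv2.imwrite(f'pics/{f}.png',d['color'][:,:,::-1]); pickle.dump(d,open(f'pics/{f}.pkl','wb')); return d
def load(f): return pickle.load(open(f'pics/{f}.pkl','rb'))
def ray(d,u,v):
    E=np.array(d['extrinsics']);R=E[:3,:3];t=E[:3,3]
    return -R.T@t, R.T@np.array([(u-d['cx'])/d['fx'],(v-d['cy'])/d['fy'],1])
def onz(d,u,v,z):
    c,r=ray(d,u,v); return c+r*(z-c[2])/r[2]
def tri(*obs):
    A=np.zeros((3,3));b=np.zeros(3)
    for d,u,v in obs:
        c,r=ray(d,u,v);r=r/np.linalg.norm(r);P=np.eye(3)-np.outer(r,r);A+=P;b+=P@c
    return np.linalg.solve(A,b)
E
python3 - <<'E'
from h import *
a=snap('scene','s0');b=snap('top','t0');c=snap('wrist','w0')
for d in (a,b,c): print(d['fx'],onz(d,256,192,0),ray(d,0,0)[0])
print(env.read_state())
E
```

```text
362.99258532686684 [0.56256742 0.11508554 0.        ] [ 0.07824842 -0.43810967  0.62346142]
486.22840284119565 [0.49036595 0.05275812 0.        ] [0.43531945 0.03622885 1.02105834]
295.78487345833327 [0.30282883 0.54718817 0.        ] [0.21258876 0.59249361 0.3728641 ]
{'time': 0.15, 'q': array([ 1.00398373e+00,  5.32377704e-02,  1.61398672e+00,  1.38218616e-06,
        1.47599773e+00, -1.18984487e-01]), 'dq': array([ 3.65589869e-05, -1.41599059e-03, -5.63522091e-03,  3.99606750e-04,
        1.58411345e-03, -7.36713951e-04]), 'joint_torque': array([ 4.40038457e-04, -3.94241953e+01, -3.70723701e+01, -1.34764332e-04,
        4.67118749e-03, -4.52883955e-05]), 'tcp_pos': array([0.2703363 , 0.56292575, 0.20722042]), 'eef_rot': array([-6.97461346e-01, -3.06262892e+00,  2.40955914e-03]), 'contact_force': array([-0.30867926,  0.41807909, -0.24821395]), 'wrist_torque': array([ 0.0029084 , -0.00095565,  0.00364411]), 'grasp_force': 0.0, 'finger_gap': 0.08517026953895776}
```

View pics/t0.png

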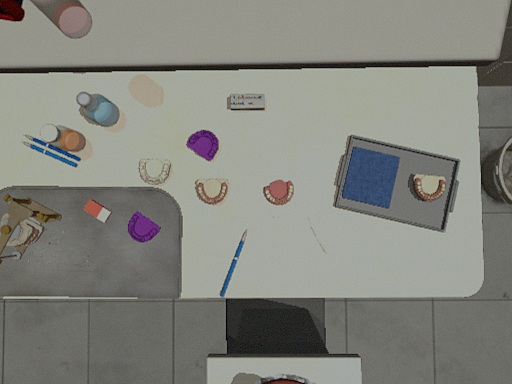

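View pics/s0.png

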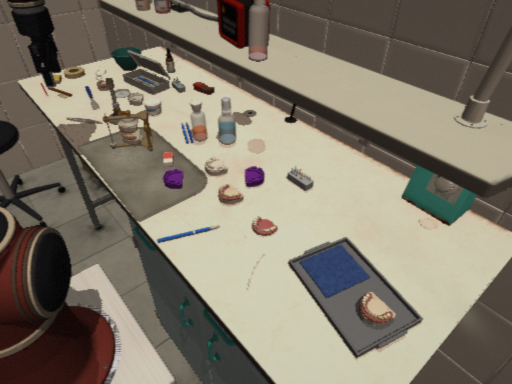

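The top view shows the white cast at about (155,170), pink cast at (211,190), purple at (203,144) and denture at (278,192), with the blue pad around (370,177). In the scene view the white cast is at (216,166) and the pad at (335,270). Next I'll enlarge both.

```bash
python3 - <<'E'
from h import *
t=load('t0');s=load('s0')
a=t['color'][145:197,125:191];b=s['color'][145:185,190:240]
f=lambda i,w,h:cv2.resize(i,(w,h),interpolation=cv2.INTER_CUBIC)
def st(i): 
    i=i.astype(float);return np.clip((i-90)*1.6,0,255).astype(np.uint8)
im=np.zeros((320,800,3),np.uint8)
im[:312,:396]=f(st(a),396,312); im[:320,400:]=f(st(b),400,320)
cv2.imwrite('pics/c0.png',im[:,:,::-1])
# pad
for n,d in(('t',t),('s',s)):
    h=cv2.cvtColor(d['color'],cv2.COLOR_RGB2HSV)
    m=cv2.inRange(h,(100,100,40),(122,255,255))
    k,l,st_,ce=cv2.connectedComponentsWithStats(m)
    i=1+np.argmax(st_[1:,4]);c=cv2.findContours((l==i).astype(np.uint8),0,2)[0][0]
    r=cv2.approxPolyDP(cv2.convexHull(c),5,True)[:,0]
    print(n,st_[i],r.tolist(),cv2.minAreaRect(c))
    for z in(0.006,0.008):print([onz(d,*p,z).round(4).tolist() for p in r])
E
```

```text
t [ 342  147   58   61 2480] [[353, 147], [399, 157], [388, 207], [342, 196]] ((370.25885009765625, 176.83529663085938), (47.9416389465332, 52.063316345214844), 12.52880859375)
[[0.5823, -0.151, 0.006], [0.5602, -0.2459, 0.006], [0.4563, -0.2206, 0.006], [0.48, -0.1262, 0.006]]
[[0.582, -0.1506, 0.008], [0.5599, -0.2453, 0.008], [0.4562, -0.2201, 0.008], [0.4799, -0.1258, 0.008]]
s [ 300  245   69   52 1952] [[340, 245], [368, 277], [326, 296], [300, 262]] ((334.2039794921875, 269.4334411621094), (43.53774642944336, 55.5665168762207), 64.79888153076172)
[[0.5828, -0.1514, 0.006], [0.5585, -0.2452, 0.006], [0.4573, -0.2191, 0.006], [0.479, -0.1271, 0.006]]
[[0.5812, -0.1524, 0.008], [0.557, -0.2458, 0.008], [0.4561, -0.2198, 0.008], [0.4777, -0.1281, 0.008]]
```

View pics/c0.png

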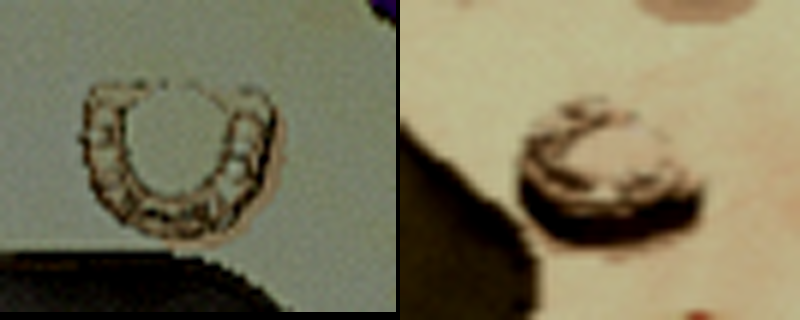

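The left crop shows the white cast spanning top px u 139–172, v 159–185, with its arch opening toward +x and yaw close to 0. I'll grip it along its 54 mm x direction and move the wrist camera above it.

Emit:
jog_arm --moves '[{"translation": [0.026, -0.03, 0.0], "rotation": [0, 0, -0.112]}, {"translation": [0.026, -0.03, 0.0], "rotation": [0, 0, -0.112]}, {"translation": [0.026, -0.03, 0.0], "rotation": [0, 0, -0.112]}, {"translation": [0.026, -0.03, 0.0], "rotation": [0, 0, -0.112]}, {"translation": [0.026, -0.03, 0.0], "rotation": [0, 0, -0.112]}, {"translation": [0.026, -0.03, 0.0], "rotation": [0, 0, -0.112]}, {"translation": [0.026, -0.03, 0.0], "rotation": [0, 0, -0.112]}, {"translation": [0.026, -0.03, 0.0], "rotation": [0, 0, -0.112]}, {"translation": [0.026, -0.03, 0.0], "rotation": [0, 0, -0.112]}, {"translation": [0.026, -0.03, 0.0], "rotation": [0, 0, -0.112]}]' --hand 0 --force 25

```text
time: 1.4
tcp_pos: [0.5311, 0.2622, 0.2078]
eef_rot: [-2.222, -2.22, 0.001]
contact_force: [1.4, 0.2, -0.8]
finger_gap: 0.0853
grasp_force: 0.0
```

```bash
python3 - <<'E'
from h import *
d=snap('wrist','w1');s=env.read_state();print(s['time'],s['tcp_pos'],s['eef_rot'],s['q'],ray(d,0,0)[0])
E
```

```text
1.45 [0.53385472 0.25873276 0.20780432] [ 2.22662029e+00  2.21148460e+00 -1.55262471e-03] [ 0.32766515 -0.02188285  1.68897285 -0.00346963  1.47391781  0.33482051] [0.53262169 0.32886265 0.37357251]
```

View pics/w1.png

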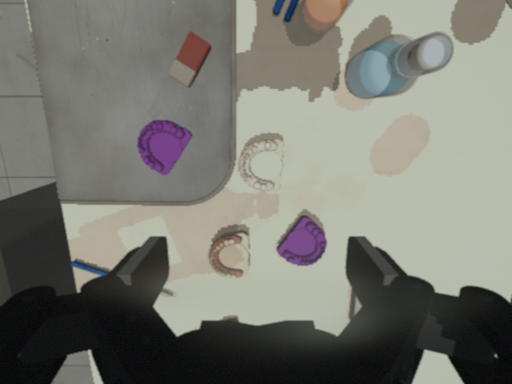

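The wrist view shows the white cast at (262,165), spanning u 238–285, v 137–190, with its flat back to the right (+x). I'll descend 70 mm for a second, closer view.

Emit:
jog_arm --moves '[{"translation": [0, 0, -0.02], "rotation": [0, 0, 0]}, {"translation": [0, 0, -0.025], "rotation": [0, 0, 0]}, {"translation": [0, 0, -0.02], "rotation": [0, 0, 0]}, {"translation": [0, 0, -0.005], "rotation": [0, 0, 0]}, {"translation": [0, 0, 0], "rotation": [0, 0, 0]}, {"translation": [0, 0, 0], "rotation": [0, 0, 0]}, {"translation": [0, 0, 0], "rotation": [0, 0, 0]}, {"translation": [0, 0, 0], "rotation": [0, 0, 0]}, {"translation": [0, 0, 0], "rotation": [0, 0, 0]}, {"translation": [0, 0, 0], "rotation": [0, 0, 0]}]'

```text
time: 2.7
tcp_pos: [0.5306, 0.2633, 0.1383]
eef_rot: [-2.218, -2.225, -0.0]
contact_force: [-0.1, -0.7, -0.2]
finger_gap: 0.0853
grasp_force: 0.0
```

```bash
python3 - <<'E'
from h import *
d=snap('wrist','w2');s=env.read_state();print(s['time'],s['tcp_pos'],s['eef_rot'],ray(d,0,0)[0])
e=load('w1')
for p in[(238,137),(285,190),(262,165)]:print(onz(e,*p,0.02))
f=lambda i:np.clip((cv2.resize(i,None,fx=5,fy=5,interpolation=cv2.INTER_CUBIC).astype(float)-90)*1.6,0,255).astype(np.uint8)
a=f(e['color'][125:205,225:300]); b=f(d['color'][130:230,218:300])
im=np.zeros((500,790,3),np.uint8);im[:400,:375]=a;im[:,380:]=b
cv2.imwrite('pics/c1.png',im[:,:,::-1])
E
```

```text
2.75 [0.53060675 0.26333779 0.13823215] [2.21812797e+00 2.22474019e+00 7.29458368e-06] [0.53178526 0.32995466 0.3040305 ]
[0.51016328 0.30036505 0.02      ]
[0.56716276 0.23571312 0.02      ]
[0.53860442 0.2669677  0.02      ]
```

View pics/c1.png

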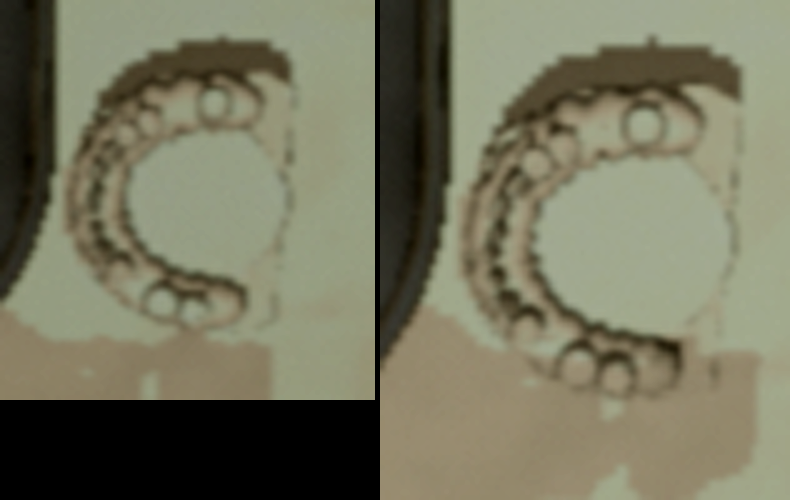

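The crops show the cast's flat back from corner A w1(283,140.6)/w2(290,149) to corner B w1(279.8,189.4)/w2(285.6,207.6), tilted about 5°. The arch front is at w1(238.2,163)/w2(234.2,175). I'll triangulate these.

```bash
python3 - <<'E'
from h import *
a=load('w1');b=load('w2');t=load('t0')
for n,p,q in[('A',(283,140.6),(290,149)),('B',(279.8,189.4),(285.6,207.6)),('front',(238.2,163),(234.2,175)),('toothTop',(225+215/5,125+103/5),(218+(643-380)/5,130+125/5))]:
    print(n,tri((a,*p),(b,*q)).round(4),[onz(d,*r,z).round(4).tolist() for z in (0,.016) for d,r in((a,p),(b,q))])
for p in[(139,172),(171.7,172),(155,158.7),(155,184.8)]:print(onz(t,*p,.016).round(4))
# band (side wall) outer edge in w2
for p in[(218+(600-380)/5,130+50/5),(218+(740-380)/5,130+60/5)]:print('bot',onz(b,*p,0).round(4))
E
```

```text
A [0.5624 0.2972 0.031 ] [[0.5651, 0.2943, 0.0], [0.5659, 0.2935, 0.0], [0.5637, 0.2958, 0.016], [0.5641, 0.2954, 0.016]]
B [0.5613 0.2356 0.0162] [[0.5623, 0.2313, 0.0], [0.5632, 0.2304, 0.0], [0.561, 0.2354, 0.016], [0.5615, 0.2356, 0.016]]
front [0.5085 0.2663 0.0014] [[0.5086, 0.2661, 0.0], [0.5082, 0.2661, 0.0], [0.5096, 0.2687, 0.016], [0.5095, 0.2695, 0.016]]
toothTop [0.5453 0.2904 0.0218] [[0.5464, 0.2881, 0.0], [0.5461, 0.2872, 0.0], [0.5458, 0.2898, 0.016], [0.5453, 0.2895, 0.016]]
[0.5337 0.2965 0.016 ]
[0.5329 0.2279 0.016 ]
[0.5612 0.263  0.016 ]
[0.5066 0.2628 0.016 ]
bot [0.5371 0.3025 0.    ]
bot [0.5656 0.3006 0.    ]
```

Emit:
jog_arm --moves '[{"translation": [0.005, 0.002, -0.01], "rotation": [0, 0, -0.05]}, {"translation": [0, 0, -0.02], "rotation": [0, 0, 0]}, {"translation": [0, 0, -0.025], "rotation": [0, 0, 0]}, {"translation": [0, 0, -0.025], "rotation": [0, 0, 0]}, {"translation": [0, 0, -0.02], "rotation": [0, 0, 0]}, {"translation": [0, 0, -0.016], "rotation": [0, 0, 0]}, {"translation": [0, 0, -0.012], "rotation": [0, 0, 0]}, {"translation": [0, 0, -0.007], "rotation": [0, 0, 0]}, {"translation": [0, 0, -0.003], "rotation": [0, 0, 0]}, {"translation": [0, 0, 0], "rotation": [0, 0, 0]}]'

```text
time: 4.0
tcp_pos: [0.5359, 0.2655, 0.0006]
eef_rot: [2.273, 2.168, 0.001]
contact_force: [0.2, -1.1, -0.9]
finger_gap: 0.0855
grasp_force: 0.0
```

```bash
python3 - <<'E'
from h import *
d=snap('wrist','w3');s=env.read_state();print(s['time'],s['tcp_pos'],s['eef_rot'],s['contact_force'])
E
```

```text
4.05 [0.53608071 0.26552132 0.00079769] [2.27272355e+00 2.16829426e+00 1.55817297e-03] [-0.37148968  0.46026467  0.59840298]
```

View pics/w3.png

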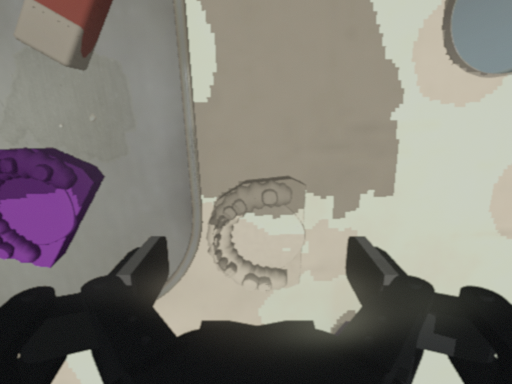

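The cast lies between the fingers (u 208–305, v 177–290) and the fingertips show at about (165,240) and (350,240). I'll check the y alignment by projecting points.

```bash
python3 - <<'E'
from h import *
d=load('w3');E=np.array(d['extrinsics'])
for p in[(.4935,.2655,.013),(.5355,.265,.016),(.5785,.2545,.013),(.5785,.2765,.013)]:
    c=E[:3,:3]@p+E[:3,3];print(p,d['fx']*c[0]/c[2]+d['cx'],d['fy']*c[1]/c[2]+d['cy'])
for p in[(304,182),(304,282),(209,232),(270,290)]:print(p,onz(d,*p,.016).round(4))
for p in[(165,238),(350,238)]:print(p,onz(d,*p,.013).round(4))
E
```

```text
(0.4935, 0.2655, 0.013) 178.92357641494146 238.7696130282681
(0.5355, 0.265, 0.016) 253.72588002154492 238.55205122186467
(0.5785, 0.2545, 0.013) 330.41554986039637 250.175078688132
(0.5785, 0.2765, 0.013) 331.1329157952884 213.50126043750015
(304, 182) [0.5633 0.2957 0.016 ]
(304, 282) [0.563  0.2367 0.016 ]
(209, 232) [0.5113 0.27   0.016 ]
(270, 290) [0.5433 0.2324 0.016 ]
(165, 238) [0.4858 0.2663 0.013 ]
(350, 238) [0.5893 0.2615 0.013 ]
```

Emit:
jog_arm --moves '[{"translation": [0, 0, 0], "rotation": [0, 0, 0]}, {"translation": [0, 0, 0], "rotation": [0, 0, 0]}, {"translation": [0, 0, 0], "rotation": [0, 0, 0]}, {"translation": [0, 0, 0], "rotation": [0, 0, 0]}, {"translation": [0, 0, 0], "rotation": [0, 0, 0]}, {"translation": [0, 0, 0], "rotation": [0, 0, 0]}, {"translation": [0, 0, 0], "rotation": [0, 0, 0]}, {"translation": [0, 0, 0], "rotation": [0, 0, 0]}, {"translation": [0, 0, 0], "rotation": [0, 0, 0]}, {"translation": [0, 0, 0], "rotation": [0, 0, 0]}]' --hand 255 --force 25

```text
time: 5.3
tcp_pos: [0.5356, 0.2654, 0.0002]
eef_rot: [-2.273, -2.169, -0.0]
contact_force: [-0.8, 0.3, 0.1]
finger_gap: -0.0003
grasp_force: 0.0
```

The gap reads 0, so the grasp missed. I'll look.

```bash
python3 - <<'E'
from h import *
d=snap('wrist','w4');t=snap('top','t4')
im=np.zeros((384,800,3),np.uint8);im[:,:512]=d['color'];im[:216,514:]=cv2.resize(t['color'][130:202,115:210],(286,216))
s=snap('scene','s4');im[218:384,514:]=cv2.resize(s['color'][130:190,170:270],(286,166))
cv2.imwrite('pics/c4.png',im[:,:,::-1])
E
```

```text
(no output)
```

View pics/c4.png

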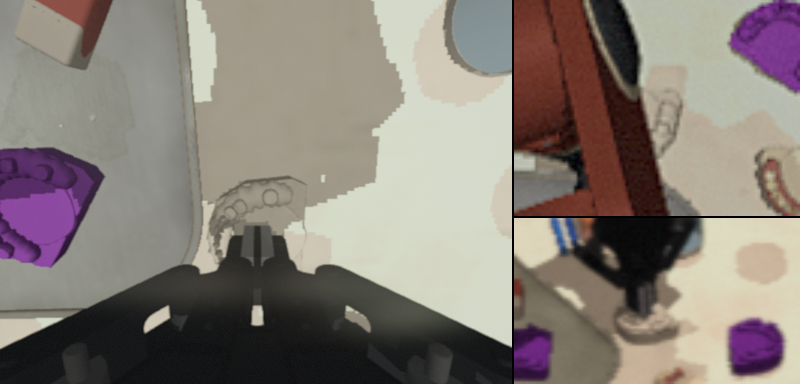

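The cast is unmoved, yet the shut fingers appear at (255,228) over it. I'll work out the tips' true height from the pixels, and compare the other places in the scene where a white cast may be.

```bash
python3 - <<'E'
from h import *
d=load('w4');E=np.array(d['extrinsics'])
for z in(0,.01,.02,.03,.04):
    o=[]
    for p in[(.5356,.2764,z),(.5356-.0145,.2764,z),(.5356+.0145,.2764,z)]:
        c=E[:3,:3]@p+E[:3,3];o.append((round(d['fx']*c[0]/c[2]+d['cx']),round(d['fy']*c[1]/c[2]+d['cy'])))
    print(z,o)
s=load('s0')['color'];t=load('t0')['color']
r=lambda i,k:cv2.resize(i,None,fx=k,fy=k,interpolation=cv2.INTER_CUBIC)
im=np.zeros((590,800,3),np.uint8)
im[:360,:400]=r(s[60:150,85:185],4)
im[:320,404:800]=r(d['color'][165:245,195:294],4)
im[365:365+225,:405]=r(t[185:260,0:135],3)
im[365:365+225,410:410+360]=r(s[130:205,150:270],3)
cv2.imwrite('pics/c5.png',im[:,:,::-1])
E
```

```text
0 [(254, 210), (229, 211), (278, 208)]
0.01 [(254, 215), (228, 216), (280, 214)]
0.02 [(253, 222), (226, 223), (281, 220)]
0.03 [(253, 229), (224, 230), (283, 228)]
0.04 [(253, 237), (221, 239), (284, 236)]
```

View pics/c5.png

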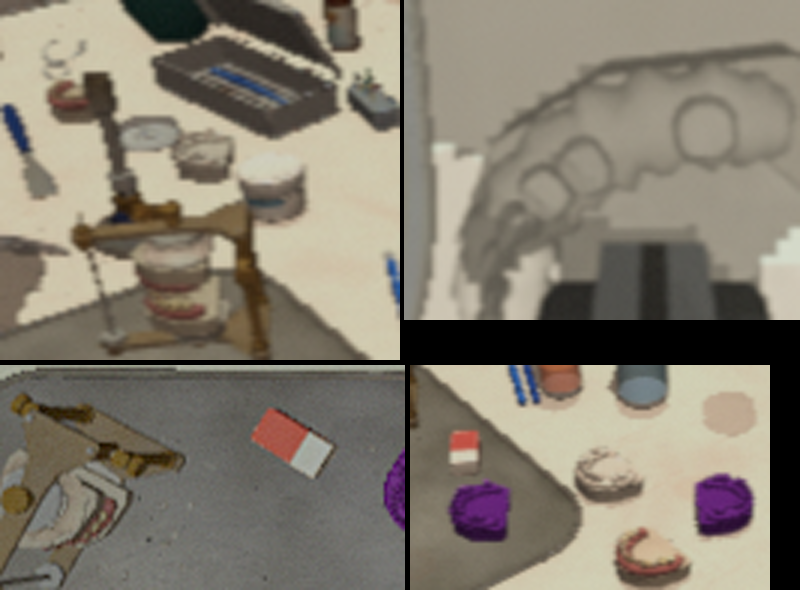

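The shut tips sit at v≈226, which puts them at z≈25 mm although the reported TCP is z=0. The open fingertips in w1–w3 also imply about 25–30 mm closer to the camera than stated. So the fingers probably closed over the palate. I'll raise clear with the fingers shut and re-measure the tips from two views.

Emit:
jog_arm --moves '[{"translation": [0, 0, 0.01], "rotation": [0, 0, 0]}, {"translation": [0, 0, 0.02], "rotation": [0, 0, 0]}, {"translation": [0, 0, 0.02], "rotation": [0, 0, 0]}, {"translation": [0, 0, 0.02], "rotation": [0, 0, 0]}, {"translation": [0, 0, 0.01], "rotation": [0, 0, 0]}, {"translation": [0, 0, 0], "rotation": [0, 0, 0]}, {"translation": [0, 0, 0], "rotation": [0, 0, 0]}, {"translation": [0, 0, 0], "rotation": [0, 0, 0]}, {"translation": [0, 0, 0], "rotation": [0, 0, 0]}, {"translation": [0, 0, 0], "rotation": [0, 0, 0]}]'

```text
time: 6.7
tcp_pos: [0.5354, 0.2653, 0.0798]
eef_rot: [-2.273, -2.168, 0.001]
contact_force: [0.2, -0.1, 0.5]
finger_gap: -0.0003
grasp_force: 0.0
```

```bash
python3 - <<'E'
from h import *
d=snap('wrist','w6');s=snap('scene','s6');st=env.read_state();print(st['time'],st['tcp_pos'],st['finger_gap'])
x,y,z0=st['tcp_pos']
for nm,g,yy in(('w',d,.011),('s',s,-.011)):
  E=np.array(g['extrinsics'])
  for z in(0,.025,.05):
    c=E[:3,:3]@(x,y+yy,z0+z)+E[:3,3];print(nm,z,(g['fx']*c[0]/c[2]+g['cx']).round(),(g['fy']*c[1]/c[2]+g['cy']).round())
r=lambda i,k:cv2.resize(i,None,fx=k,fy=k,interpolation=cv2.INTER_CUBIC)
im=np.zeros((480,800,3),np.uint8)
im[:480,:396]=r(d['color'][150:270,205:304],4)
im[:480,400:800]=r(s['color'][110:190,180:246],6)[:,:400] if 0 else cv2.resize(s['color'][110:190,180:246],(396,480))[:,:400] if 0 else np.pad(cv2.resize(s['color'][110:190,180:246],(396,480)),((0,0),(0,4),(0,0)))
cv2.imwrite('pics/c6.png',im[:,:,::-1])
E
```

```text
6.8 [0.53555526 0.26536126 0.08004873] 8.637156622401565e-05
w 0 254.0 210.0
w 0.025 253.0 225.0
w 0.05 253.0 247.0
s 0 215.0 148.0
s 0.025 214.0 140.0
s 0.05 214.0 132.0
```

View pics/c6.png

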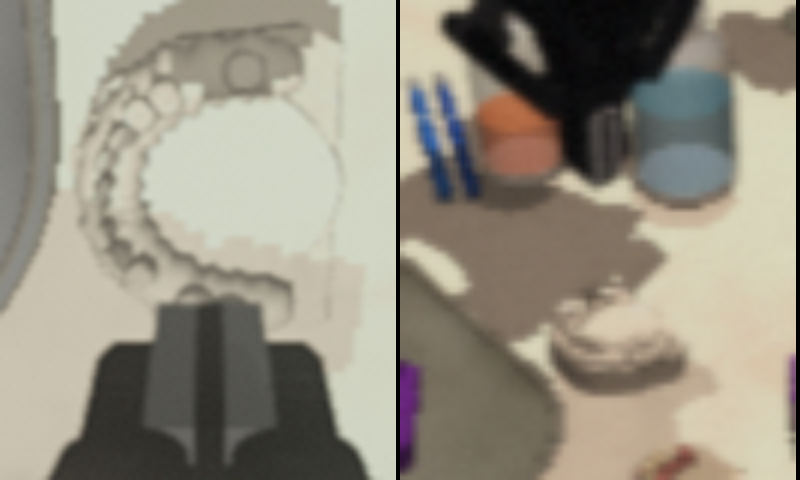

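Both views agree (wrist tip v=226, scene tip at (214,140)): the real tips sit 25 mm behind the reported TCP. I'll reopen the fingers and descend 25 mm deeper.

Emit:
jog_arm --moves '[{"translation": [0, 0, 0], "rotation": [0, 0, 0]}, {"translation": [0, 0, 0], "rotation": [0, 0, 0]}, {"translation": [0, 0, 0], "rotation": [0, 0, 0]}, {"translation": [0, 0, 0], "rotation": [0, 0, 0]}, {"translation": [0, 0, 0], "rotation": [0, 0, 0]}, {"translation": [0, 0, 0], "rotation": [0, 0, 0]}, {"translation": [0, 0, -0.01], "rotation": [0, 0, 0]}, {"translation": [0, 0, -0.015], "rotation": [0, 0, 0]}, {"translation": [0, 0, -0.015], "rotation": [0, 0, 0]}, {"translation": [0, 0, -0.01], "rotation": [0, 0, 0]}]' --hand 0

```text
time: 8.05
tcp_pos: [0.5346, 0.265, 0.0281]
eef_rot: [-2.272, -2.168, 0.004]
contact_force: [-0.3, -0.9, -0.3]
finger_gap: 0.0855
grasp_force: 0.0
```

Emit:
jog_arm --moves '[{"translation": [0, 0, -0.01], "rotation": [0, 0, 0]}, {"translation": [0, 0, -0.01], "rotation": [0, 0, 0]}, {"translation": [0, 0, -0.01], "rotation": [0, 0, 0]}, {"translation": [0, 0, -0.008], "rotation": [0, 0, 0]}, {"translation": [0, 0, -0.006], "rotation": [0, 0, 0]}, {"translation": [0, 0, -0.005], "rotation": [0, 0, 0]}, {"translation": [0, 0, -0.004], "rotation": [0, 0, 0]}, {"translation": [0, 0, -0.002], "rotation": [0, 0, 0]}, {"translation": [0, 0, 0], "rotation": [0, 0, 0]}, {"translation": [0, 0, 0], "rotation": [0, 0, 0]}]'

```text
time: 9.3
tcp_pos: [0.5358, 0.2654, -0.0246]
eef_rot: [2.273, 2.168, 0.001]
contact_force: [-0.3, -0.1, -0.2]
finger_gap: 0.0855
grasp_force: 0.0
```

Emit:
jog_arm --moves '[{"translation": [0, 0, 0], "rotation": [0, 0, 0]}, {"translation": [0, 0, 0], "rotation": [0, 0, 0]}, {"translation": [0, 0, 0], "rotation": [0, 0, 0]}, {"translation": [0, 0, 0], "rotation": [0, 0, 0]}, {"translation": [0, 0, 0], "rotation": [0, 0, 0]}, {"translation": [0, 0, 0], "rotation": [0, 0, 0]}, {"translation": [0, 0, 0], "rotation": [0, 0, 0]}, {"translation": [0, 0, 0], "rotation": [0, 0, 0]}, {"translation": [0, 0, 0], "rotation": [0, 0, 0]}, {"translation": [0, 0, 0], "rotation": [0, 0, 0]}]' --hand 255 --force 25

```text
time: 10.55
tcp_pos: [0.5355, 0.2655, -0.0242]
eef_rot: [-2.273, -2.168, 0.0]
contact_force: [-3.0, -0.1, 5.4]
finger_gap: 0.0506
grasp_force: 28.7
```

Emit:
jog_arm --moves '[{"translation": [0, 0, 0.002], "rotation": [0, 0, 0]}, {"translation": [0, 0, 0.005], "rotation": [0, 0, 0]}, {"translation": [0, 0, 0.01], "rotation": [0, 0, 0]}, {"translation": [0, 0, 0.015], "rotation": [0, 0, 0]}, {"translation": [0, 0, 0.015], "rotation": [0, 0, 0]}, {"translation": [0, 0, 0.015], "rotation": [0, 0, 0]}, {"translation": [0, 0, 0.013], "rotation": [0, 0, 0]}, {"translation": [0, 0, 0.005], "rotation": [0, 0, 0]}, {"translation": [0, 0, 0], "rotation": [0, 0, 0]}, {"translation": [0, 0, 0], "rotation": [0, 0, 0]}]'

```text
time: 11.8
tcp_pos: [0.535, 0.2652, 0.0544]
eef_rot: [-2.273, -2.168, 0.002]
contact_force: [-0.2, -0.8, -0.6]
finger_gap: 0.0508
grasp_force: 26.1
```

```bash
python3 - <<'E'
from h import *
d=snap('wrist','w7');s=snap('scene','s7');st=env.read_state();print(st['time'],st['tcp_pos'],st['eef_rot'],st['finger_gap'],st['grasp_force'],st['contact_force'])
im=np.zeros((384,800,3),np.uint8);im[:,:512]=d['color']
im[:345,515:]=cv2.resize(s['color'][110:190,180:246],(285,345))
cv2.imwrite('pics/c7.png',im[:,:,::-1])
E
```

```text
11.9 [0.53505355 0.26515562 0.05436157] [-2.27261004e+00 -2.16816788e+00  2.14126543e-03] 0.05085298176608502 26.143472190597095 [-0.49759264  0.20880013 -1.35935062]
```

View pics/c7.png

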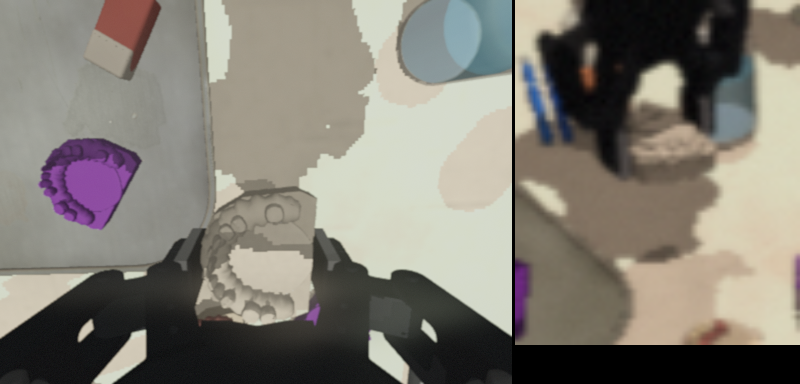

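The cast is held level between the fingers and lifted clear (wrist u 198–316, v 188–322). I'll compute its in-hand offset and the transfer.

```bash
python3 - <<'E'
from h import *
d=load('w7')
for p in[(316,197),(312,315),(203,245),(260,325)]:
    print(p,onz(d,*p,.095).round(4))
t=load('t0');s=load('s0')
A=[[353,147],[399,157],[388,207],[342,196]];B=[[340,245],[368,277],[326,296],[300,262]]
P=np.array([tri((t,*a),(s,*b)) for a,b in zip(A,B)]);print(P.round(4),P.mean(0))
E
```

```text
(316, 197) [0.5639 0.2944 0.095 ]
(312, 315) [0.5622 0.2338 0.095 ]
(203, 245) [0.512  0.2738 0.095 ]
(260, 325) [0.5363 0.2291 0.095 ]
[[ 0.5825 -0.1512  0.006 ]
 [ 0.5597 -0.2454  0.0054]
 [ 0.4561 -0.22    0.0081]
 [ 0.48   -0.1264  0.0045]] [ 0.51960117 -0.18575088  0.00599291]
```

Emit:
jog_arm --moves '[{"translation": [-0.0016, -0.02, 0], "rotation": [0, 0, -0.0185]}, {"translation": [-0.0016, -0.04, 0], "rotation": [0, 0, -0.0185]}, {"translation": [-0.0016, -0.055, 0], "rotation": [0, 0, -0.0185]}, {"translation": [-0.0017, -0.06, 0], "rotation": [0, 0, -0.0185]}, {"translation": [-0.0017, -0.06, 0], "rotation": [0, 0, -0.0185]}, {"translation": [-0.0017, -0.06, 0], "rotation": [0, 0, -0.0185]}, {"translation": [-0.0017, -0.055, 0], "rotation": [0, 0, -0.0185]}, {"translation": [-0.0017, -0.05, 0], "rotation": [0, 0, -0.0185]}, {"translation": [-0.0016, -0.03, 0], "rotation": [0, 0, -0.0185]}, {"translation": [-0.0016, -0.02, 0], "rotation": [0, 0, -0.0185]}]'

```text
time: 13.15
tcp_pos: [0.5181, -0.1867, 0.055]
eef_rot: [-2.466, -1.945, 0.001]
contact_force: [0.3, -0.1, -0.6]
finger_gap: 0.051
grasp_force: 26.2
```

Emit:
jog_arm --moves '[{"translation": [0, 0, 0], "rotation": [0, 0, 0]}, {"translation": [0, 0, -0.01], "rotation": [0, 0, 0]}, {"translation": [0, 0, -0.015], "rotation": [0, 0, 0]}, {"translation": [0, 0, -0.015], "rotation": [0, 0, 0]}, {"translation": [0, 0, -0.01], "rotation": [0, 0, 0]}, {"translation": [0, 0, -0.006], "rotation": [0, 0, 0]}, {"translation": [0, 0, -0.004], "rotation": [0, 0, 0]}, {"translation": [0, 0, 0], "rotation": [0, 0, 0]}, {"translation": [0, 0, 0], "rotation": [0, 0, 0]}, {"translation": [0, 0, 0], "rotation": [0, 0, 0]}]'

```text
time: 14.4
tcp_pos: [0.5195, -0.1849, -0.0043]
eef_rot: [2.463, 1.949, 0.001]
contact_force: [0.4, 0.1, -0.9]
finger_gap: 0.0512
grasp_force: 26.2
```

```bash
python3 - <<'E'
from h import *
d=snap('wrist','w8');s=snap('scene','s8');st=env.read_state();print(st['time'],st['tcp_pos'],st['eef_rot'],st['finger_gap'],st['grasp_force'],st['contact_force'])
im=np.zeros((384,800,3),np.uint8);im[:,:512]=d['color']
im[:300,515:]=cv2.resize(s['color'][220:360,280:420],(285,300))
cv2.imwrite('pics/c8.png',im[:,:,::-1])
h=cv2.cvtColor(d['color'],cv2.COLOR_RGB2HSV);m=cv2.inRange(h,(100,100,40),(122,255,255))
k,l,sa,ce=cv2.connectedComponentsWithStats(m);i=1+np.argmax(sa[1:,4]);print(sa[i])
c=np.vstack(cv2.findContours(m,0,2)[0]);r=cv2.approxPolyDP(cv2.convexHull(c),4,True)[:,0];print([(p.tolist(),onz(d,*p,.008).round(4).tolist()) for p in r])
E
```

```text
14.5 [ 0.51932672 -0.18476077 -0.0044674 ] [2.46323660e+00 1.94900562e+00 4.46220971e-04] 0.0507452648309321 26.163609162904322 [ 0.0109369   0.05574594 -0.80345892]
[  158   146   205   112 12179]
[([362, 147], [0.5847, -0.1494, 0.008]), ([351, 257], [0.5699, -0.2102, 0.008]), ([164, 255], [0.4663, -0.1844, 0.008]), ([156, 158], [0.4794, -0.1304, 0.008]), ([161, 146], [0.4839, -0.1251, 0.008])]
```

View pics/c8.png

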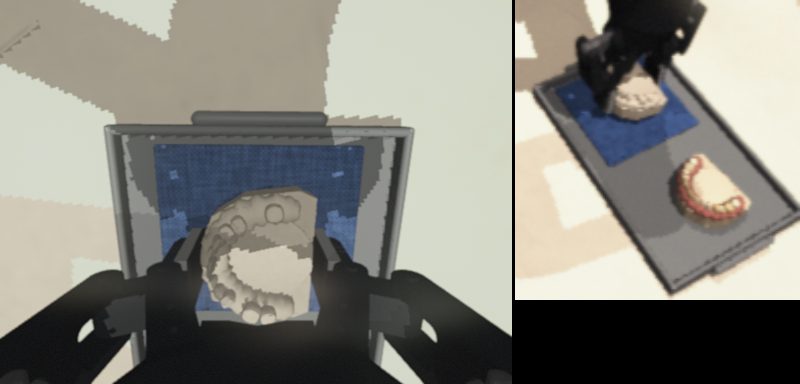

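The cast is aligned over the pad (far pad edge at v≈146, walls parallel), about 12 mm above it. I'll descend gently while watching the force.

Emit:
jog_arm --moves '[{"translation": [0, 0, -0.003], "rotation": [0, 0, 0]}, {"translation": [0, 0, -0.003], "rotation": [0, 0, 0]}, {"translation": [0, 0, -0.002], "rotation": [0, 0, 0]}, {"translation": [0, 0, -0.001], "rotation": [0, 0, 0]}, {"translation": [0, 0, -0.0005], "rotation": [0, 0, 0]}, {"translation": [0, 0, -0.0005], "rotation": [0, 0, 0]}, {"translation": [0, 0, 0], "rotation": [0, 0, 0]}, {"translation": [0, 0, 0], "rotation": [0, 0, 0]}, {"translation": [0, 0, 0], "rotation": [0, 0, 0]}, {"translation": [0, 0, 0], "rotation": [0, 0, 0]}]'

```text
time: 15.75
tcp_pos: [0.5191, -0.1847, -0.0147]
eef_rot: [2.464, 1.949, 0.0]
contact_force: [-1.0, -0.5, -0.6]
finger_gap: 0.0508
grasp_force: 26.2
```

Emit:
jog_arm --moves '[{"translation": [0, 0, -0.0003], "rotation": [0, 0, 0]}, {"translation": [0, 0, -0.0003], "rotation": [0, 0, 0]}, {"translation": [0, 0, -0.0003], "rotation": [0, 0, 0]}, {"translation": [0, 0, -0.0002], "rotation": [0, 0, 0]}, {"translation": [0, 0, 0], "rotation": [0, 0, 0]}, {"translation": [0, 0, 0], "rotation": [0, 0, 0]}, {"translation": [0, 0, 0], "rotation": [0, 0, 0]}, {"translation": [0, 0, 0], "rotation": [0, 0, 0]}, {"translation": [0, 0, 0], "rotation": [0, 0, 0]}, {"translation": [0, 0, 0], "rotation": [0, 0, 0]}]'

```text
time: 17.0
tcp_pos: [0.5191, -0.1846, -0.0159]
eef_rot: [-2.464, -1.949, 0.0]
contact_force: [0.2, -0.4, -0.3]
finger_gap: 0.0512
grasp_force: 26.2
```

Emit:
jog_arm --moves '[{"translation": [0, 0, -0.0002], "rotation": [0, 0, 0]}, {"translation": [0, 0, -0.0002], "rotation": [0, 0, 0]}, {"translation": [0, 0, -0.0002], "rotation": [0, 0, 0]}, {"translation": [0, 0, -0.0002], "rotation": [0, 0, 0]}, {"translation": [0, 0, 0], "rotation": [0, 0, 0]}, {"translation": [0, 0, 0], "rotation": [0, 0, 0]}, {"translation": [0, 0, 0], "rotation": [0, 0, 0]}, {"translation": [0, 0, 0], "rotation": [0, 0, 0]}, {"translation": [0, 0, 0], "rotation": [0, 0, 0]}, {"translation": [0, 0, 0], "rotation": [0, 0, 0]}]'

```text
time: 18.25
tcp_pos: [0.5191, -0.1847, -0.0164]
eef_rot: [-2.464, -1.949, 0.0]
contact_force: [-2.1, 2.1, 4.7]
finger_gap: 0.0507
grasp_force: 26.5
```

Soft contact at about 5 N. Releasing, then retreating straight up.

Emit:
jog_arm --moves '[{"translation": [0, 0, 0], "rotation": [0, 0, 0]}, {"translation": [0, 0, 0], "rotation": [0, 0, 0]}, {"translation": [0, 0, 0], "rotation": [0, 0, 0]}, {"translation": [0, 0, 0], "rotation": [0, 0, 0]}, {"translation": [0, 0, 0], "rotation": [0, 0, 0]}, {"translation": [0, 0, 0], "rotation": [0, 0, 0]}, {"translation": [0, 0, 0], "rotation": [0, 0, 0]}, {"translation": [0, 0, 0], "rotation": [0, 0, 0]}, {"translation": [0, 0, 0], "rotation": [0, 0, 0]}, {"translation": [0, 0, 0], "rotation": [0, 0, 0]}]' --hand 0

```text
time: 19.5
tcp_pos: [0.5191, -0.1847, -0.0167]
eef_rot: [2.464, 1.949, 0.0]
contact_force: [0.4, -0.6, 1.1]
finger_gap: 0.0853
grasp_force: 0.0
```

Emit:
jog_arm --moves '[{"translation": [0, 0, 0.005], "rotation": [0, 0, 0]}, {"translation": [0, 0, 0.01], "rotation": [0, 0, 0]}, {"translation": [0, 0, 0.015], "rotation": [0, 0, 0]}, {"translation": [0, 0, 0.02], "rotation": [0, 0, 0]}, {"translation": [0, 0, 0.02], "rotation": [0, 0, 0]}, {"translation": [0, 0, 0.02], "rotation": [0, 0, 0]}, {"translation": [0, 0, 0.02], "rotation": [0, 0, 0]}, {"translation": [0, 0, 0.01], "rotation": [0, 0, 0]}, {"translation": [0, 0, 0], "rotation": [0, 0, 0]}, {"translation": [0, 0, 0], "rotation": [0, 0, 0]}]'

```text
time: 20.75
tcp_pos: [0.5185, -0.1843, 0.1023]
eef_rot: [-2.462, -1.948, 0.001]
contact_force: [0.3, -0.8, -0.1]
finger_gap: 0.0854
grasp_force: 0.0
```

```bash
python3 - <<'E'
from h import *
d=snap('wrist','w9');s=snap('scene','s9');st=env.read_state();print(st['time'],st['tcp_pos'],st['finger_gap'])
im=np.zeros((384,800,3),np.uint8);im[:,:512]=d['color']
im[:380,515:]=cv2.resize(s['color'][170:360,280:420],(285,380))
cv2.imwrite('pics/c9.png',im[:,:,::-1])
E
```

```text
20.85 [ 0.51837671 -0.18431177  0.10208347] 0.08557223329323438
```

View pics/c9.png

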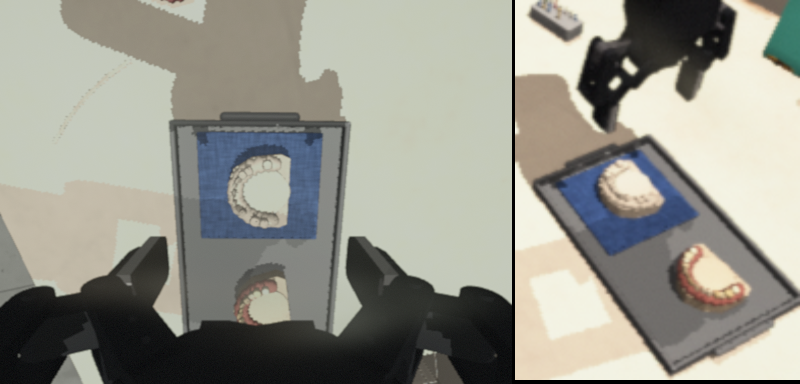

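The cast stands upright, centred on the pad (cast u 229–291, pad u 197–322), and the gripper is clear. Handing in.

```bash
python3 -c "
from bench import env
print(env.close_job())"
```

```text
the job is handed in; nothing more can be done
None
```

The white cast is on the middle of the blue pad, upright with its teeth up and released; I handed the job in at about 21 s, with the highest grip reading 28.7 N per finger and a set-down force of about 5 N, after a first grasp attempt that closed on nothing and left the cast unmoved.

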